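Probe the oscillator of an opened satellite receiver

TASK

Switch on the opened satellite receiver by pressing the round power key on its front console fully down and holding it there for a second, then let go and take the signal probe (the slim pen with the straight round barrel and thin bare stem) out of the wooden tool block. Lower its stem through the wider of the two collared ports in the receiver's metal shield, without the probe ever touching the receiver, until the tip is 25 mm below the collar's rim. Finish while still holding it there in the gripper, still, upright and centred in the port, and leave the other things as they are.

Things in the scene. Friction and masses are not known exactly. Their poses are not given: they have to be found in the camera images.
- receiver: Opened round receiver fixed in its cradle: white open shell 200 mm across, rim 65 mm above the bench, circuit board inside and on it an aluminium shield box 100 x 78 mm, lid top at 68 mm, with two collared ports. White console with a grey top, 50 x 92 mm, top at 62 mm, sticks out of the shell on its -x side, with the power key. Origin: centre of the underside on the bench; z up, -x to the console.
- port (a point): Centre of the mouth of the wide collar (29 mm outside), at its rim, 82 mm above the bench, the highest point; 30 mm +x, 8 mm +y of the receiver's origin. Vertical bore 18 mm wide, 18 mm long (14 mm collar, 4 mm lid), then open to the oscillator can 35 mm below the rim. The narrow collar, as high, 18 mm outside, 10 mm bore, is 52 mm away. Axes as the receiver's.
- power_key (a joint): Travel of the sprung power key in m: 0 up, 0.005 fully down against its stop. Springs back by itself; needs 2 N to start moving and 6 N to bottom.
- key_top (a point): Centre of the top of the power key: round rubber key 18 mm across on the console, 125 mm from the receiver's origin along its -x. Its top is 70 mm above the bench when up, 65 mm when fully down (console around it 62 mm; the shell's rim, 65 mm high, begins 16 mm from the key's edge). Moves straight down.
- rack: Wooden tool block fixed on the bench, 70 (x) x 240 (y) x 80 mm high, with three 11 mm holes down through it in a row along its y at -80, 0 and +80 mm; one tool stands upright in each. Origin: centre of the underside.
- probe: Signal probe, a pen 175 mm long, about 70 g: bare metal stem 6 mm thick, 75 mm long, then a straight black round barrel 20 mm thick, 100 mm long, flat top, small clip (5 mm proud) in its top 20 mm. Stands upright in any one of the block's holes, stem down, tip 5 mm above the bench, barrel resting on the block, its top at 180 mm. Origin: the stem's tip; z up to the barrel.
- nut_driver: Bystander: short nut driver with a waisted black handle 27 mm thick, upright in another hole of the block, top 147 mm above the bench. Origin: 5 mm below its tip, z up its axis.
- screwdriver: Bystander: screwdriver with a pear-shaped black and red handle up to 32 mm thick, upright in another hole of the block, top 157 mm above the bench. Origin: 2 mm below its tip, z up its axis.
- battery_a: Bystander: black battery pack 70 x 38 x 20 mm lying on the bench between the receiver and the block. Origin: centre of the underside.
- battery_b: Bystander: black battery pack 70 x 38 x 20 mm lying on the bench on the robot's side of the block. Origin: centre of the underside.
- screw_dish: Bystander: small steel dish with screws, 68 mm across, 20 mm high, behind the receiver. Origin: centre of the underside.
- long_driver: Bystander: screwdriver with a yellow handle, 210 mm long, lying near the right end of the mat. Origin: middle of it, on the bench.
- cover: Bystander: the receiver's white dome cover, lying open side up, 192 mm across, 46 mm high, at the left end of the mat. Origin: centre of the underside.
Mind the look-alikes: they are no part of the job. Leave any green or turquoise look-alike of the probe alone.

How it is judged:
On the way, in this order (a step that is already met when the one before it is completed fails the run):
1. the power key is held fully down for a second (value of joint power_key above 0.0042 m), for 0.7 s.
2. the key is let go and the probe is gripped and lifted clear out of the block (value of joint power_key below 0.001 m and height (world z) of probe above 0.085 m and contact force between the fingers and probe above 1 N), for 0.1 s.
At the end, for the whole second after the job is handed in: The probe is gripped by the fingers and at rest (under 15 mm/s), touching nothing of the receiver, within 0.09 rad (5 degrees) of upright, its tip 20 to 30 mm below the rim of the wide collar and within 3 mm of the bore's axis; the power key is up again (z of probe in the frame of port between -0.03 and -0.02 m and horizontal distance between probe and port below 0.003 m and angle between probe's own z axis and vertical below 0.09 rad and contact force between the fingers and probe above 1 N and contact force between probe and receiver below 0.05 N and linear speed of probe below 0.015 m/s and value of joint power_key below 0.001 m); the arm keeps its last pose, push and grip.
It fails at once if the probe touches the receiver (contact force between probe and receiver above 0.05 N).
It fails at once if a bystander (other tool, battery, dish or cover) is moved more than 20 mm (distance of any of nut_driver, screwdriver, battery_a, battery_b, screw_dish, long_driver, cover from where it was at the start of the episode above 0.02 m).
It also fails if it takes over 72 s, if anything falls off the work surface, if the arm or the gripper's body presses on something with over 40 N, if the wrist force passes 120 N, or if a joint passes its speed limit or range.

ROBOT

A 7-joint arm with a two-finger parallel gripper is mounted at the origin on the work surface. World frame = base frame: x ahead of the robot, y to its left, z up, the work surface at z = 0. Lengths are in m, angles in rad, forces in N, time in s.
With the tool pointing down it reaches from about 0.425 to 0.875 m from the base axis. Payload 4.7 kg.
Tool frame: the origin (TCP) lies on the centre line of the jaws, within the pads' length; the fingertips stand 14 mm ahead of it and the grasp point (between the pads) lies 5 mm behind it; z points along the fingers, y is the direction in which the jaws open and shut (so a half turn about z gives the same grasp; the last joint's range is limited). The gripper opens to 87 mm and grips with 3 to 60 N. Pads are 19 mm wide; open, the fingers measure 117 mm over their backs; the gripper's body (75 mm by 190 mm) begins 51 mm behind the grasp point.
Start: joints at [1.17, 0.321, -0.07, 1.45, 0.023, 1.371, -0.057], TCP at [0.262, -0.595, 0.237] pointing down, gripper open.
Joint ranges: [-2.86, 2.86], [-0.3, 2.09], [-1.38, 1.24], [0.06, 2.45], [-1.56, 4.7], [0.09, 2.05], [-2.69, 2.69]. Speed limits (rad/s): [2.57, 2.57, 3.14, 3.14, 3.14, 3.14, 3.14].

INTERFACE

Orientations are given as a rotation vector (axis times angle).
In Python, from bench import ctrl gives the robot as it stands. The module is installed in compiled form; this text tells all that it offers.
- The arm moves only by the tool step_arm, never from a script. Its argument "plan" is a list of rows, each a list of 3 entries, a list of its own where there are three numbers: the turn, a rotation vector about the tool's x, y, z in rad, then the shift along the tool's x, y, z in m, then the closure in counts, from 0 (fully open) to 255 (shut). In form: [[[rx, ry, rz], [x, y, z], hand], ...]. A call has exactly 10 rows; each row is the pose to reach, as a shift and turn from the pose commanded when the call began, along the tool's axes at that moment; what a row does not reach only later rows make up. A row lasts 1/8 s, in which the tool goes at most 62.5 mm and 10.7 degrees, less where a joint would pass 70% of its speed; a pose out of reach is approached as far as the arm can. A call with a gripper value outside its range is refused whole. The fingers move at their own pace and stop on an object; "squeeze" is the grip in N (left out, the last holds). Time passes only in rows, so rows that repeat a pose let the fingers close, or fill a call up. It gives the time, the measured TCP pose, the force and the opening at its end, in the units of the state.
- ctrl.get_state(): the state, without advancing time (a new reading comes with each control period).
- ctrl.get_image(name): name is "side" or "top" or "wrist"; returns the picture (400x640x3 uint8, red, green, blue); there is no depth.
- ctrl.calibration(name): a dict with "fov_y" (degrees; the focal length in pixels is half the picture's height over the tangent of half this angle, whatever the lens; pixels are square), "cx", "cy" (the principal point, pixels), "rvec" (rotation vector, rad) and "tvec" (3), from world to camera coordinates, as OpenCV has them. Camera axes: x right, y down, z forward; pixel columns grow to the right and rows downward; lengths in m; the calibration is good to about 2 mm. A picture is of the moment at which its call begins: read the wrist's pose just before it. calibration takes no time and is no camera call; for the wrist camera it gives the pose at the moment of the call.
- ctrl.close_job(): hands the job in, once; it reports no verdict.
Trained networks look in the newest picture that a camera, given by its name, has taken for a name from the list of things; names that differ only in an ending like _2 or _b are one class to them, and where a whole thing is asked for, a point or a joint stands for the part that bears it (a point fixed in the world has none). Each returns a list of dicts, best first, with "score" (0 to 1); they miss things now and then, are a little off and sometimes report something else, mostly with a low value. They report only what shows in the picture. A call takes as long as a camera call. They do not tell look-alikes from the thing itself.
- ctrl.cut_out(camera, label): "pixels" (400x640 bool, what is visible of it) and "rect" ([left, top, width, height] in pixels, round what is visible of it).
The state is a dict: "time": time; "joint_positions": joint angles; "qd": joint speeds; "joint_torque": joint torques, N m; "position": TCP position; "tool_rot": TCP orientation; "ft_force": force on the tool from outside, world axes, zero at the start; "torque": the same for the moment, N m; "grip_width": opening from 0.0 (shut) to 1.0 (fully open).
Only numpy, scipy, OpenCV 4.12 (cv2) and the standard library are available. Lean on these libraries where they do the work, as an engineer would, in place of code of your own. Each camera call takes 0.05 s, during which the arm holds its last target.

## Working session

There is one attempt and no reset: what is moved stays moved. The work goes in short steps, Python scripts to look and compute and a tool call to move; the robot and the scene stay as the last step left them, time stands still between calls to the robot, and variables do not carry over. Pictures are saved under pics/ and viewed, and the job is handed in when it is done.

Besides the shell and the picture viewer there is one more tool, called after "Call:" by a JSON object that holds its "api" and its "payload". step_arm: Moves the arm, as the interface text tells. Its arguments: {"type":"object","properties":{"plan":{"type":"array"},"squeeze":{"type":"number"}},"required":["plan"]}

```bash
mkdir -p pics; cat > h.py <<'E'
import numpy as np, cv2
from scipy.spatial.transform import Rotation as R
from bench import ctrl
def cal(n):
    c=ctrl.calibration(n); f=200/np.tan(np.radians(c['fov_y'])/2)
    K=np.array([[f,0,c['cx']],[0,f,c['cy']],[0,0,1.]])
    return K,R.from_rotvec(np.array(c['rvec'],float)).as_matrix(),np.array(c['tvec'],float)
def ray2z(n,uv,z,C=None):
    K,Rm,t=C or cal(n)
    d=Rm.T@np.linalg.inv(K)@np.array([uv[0],uv[1],1.]); o=-Rm.T@t
    return o+d*(z-o[2])/d[2]
def proj(n,P,C=None):
    K,Rm,t=C or cal(n); p=(Rm@np.atleast_2d(P).T).T+t; q=(K@p.T).T
    return q[:,:2]/q[:,2:]
def save(n,f):
    im=ctrl.get_image(n); cv2.imwrite('pics/'+f,cv2.cvtColor(im,cv2.COLOR_RGB2BGR)); return im
E
python3 - <<'E'
from h import *
s=ctrl.get_state()
print({k:np.round(v,3) for k,v in s.items()})
for n in ['top','side','wrist']:
    c=ctrl.calibration(n); print(n,c, -cal(n)[1].T@cal(n)[2])
    save(n,n+'0.png')
    for l in (['receiver','port','key_top','rack','probe','nut_driver','screwdriver','battery_a','screw_dish'] if n!='wrist' else ['probe','rack']):
        for d in ctrl.cut_out(n,l)[:4]:
            m=d['pixels']; ys,xs=np.nonzero(m); print(n,l,round(d['score'],2),d['rect'],xs.mean().round(1),ys.mean().round(1),m.sum())
E
```

```text
{'time': np.float64(0.0), 'joint_positions': array([ 1.17 ,  0.322, -0.07 ,  1.452,  0.023,  1.371, -0.057]), 'qd': array([ 0.   ,  0.001, -0.001, -0.   ,  0.003,  0.001, -0.001]), 'joint_torque': array([-1.0000e-03, -4.9129e+01, -4.0400e-01, -3.1252e+01, -6.4000e-02,
        4.4000e-02,  0.0000e+00]), 'position': array([ 0.262, -0.594,  0.235]), 'tool_rot': array([-3.072e+00, -6.470e-01,  1.000e-03]), 'ft_force': array([-0.387, -0.329,  0.5  ]), 'torque': array([ 0.032, -0.014,  0.041]), 'grip_width': np.float64(1.003)}
top {'fov_y': 57.58099949798233, 'cx': 322.414035242359, 'cy': 201.0191933403361, 'rvec': array([ 2.17884678, -2.19817241,  0.08546728]), 'tvec': array([0.00652261, 0.55268489, 1.16033359])} [0.46891373 0.01021231 1.19661723]
top receiver 0.78 [353.6, 175.8, 66.8, 78.8] 387.1 211.1 3746
top receiver 0.35 [482.8, 231.2, 11.5, 47.7] 487.2 257.7 375
top receiver 0.27 [208.8, 183.3, 78.5, 28.5] 247.7 196.6 1669
top port 0.95 [351.2, 176.8, 69.8, 77.6] 387.0 210.8 3686
top port 0.74 [317.6, 167.0, 16.8, 19.2] 324.0 175.1 246
top rack 0.66 [209.1, 186.4, 77.5, 24.1] 248.0 
[... 996 characters left out ...]
 22.2] 261.2 207.8 134
side probe 0.42 [283.5, 191.7, 7.1, 24.5] 285.4 201.1 149
side nut_driver 0.71 [237.4, 241.3, 11.5, 17.9] 242.4 250.1 128
side nut_driver 0.62 [323.2, 172.0, 64.4, 41.5] 353.6 190.5 2015
side screwdriver 0.66 [254.3, 222.6, 11.2, 20.6] 259.8 234.3 145
side battery_a 0.75 [289.7, 205.4, 17.1, 13.6] 296.3 210.2 174
side battery_a 0.51 [284.6, 255.7, 16.4, 15.1] 292.5 261.5 238
side screw_dish 0.74 [300.7, 184.4, 14.1, 14.5] 309.3 191.4 182
wrist {'fov_y': 68.8530878021867, 'cx': 321.02394906073476, 'cy': 202.26987825955277, 'rvec': array([-2.44357889,  1.59284801,  0.20837235]), 'tvec': array([-0.65025509, -0.03102989,  0.38927224])} [ 0.3265008  -0.56679858  0.38401043]
```

```bash
python3 - <<'E'
import cv2
a=cv2.imread('pics/top0.png'); cv2.imwrite('pics/top0c.png',cv2.resize(a[130:290,200:440],None,fx=3.3,fy=3.3,interpolation=3))
a=cv2.imread('pics/side0.png'); cv2.imwrite('pics/side0c.png',cv2.resize(a[150:300,210:410],None,fx=4,fy=4,interpolation=3))
E
```

```text
(no output)
```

View pics/top0.png

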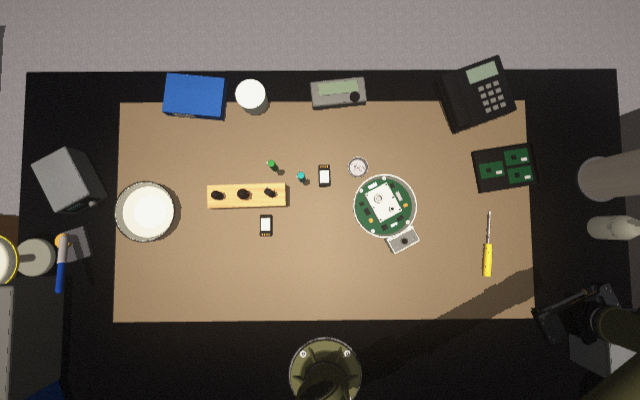

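View pics/top0c.png

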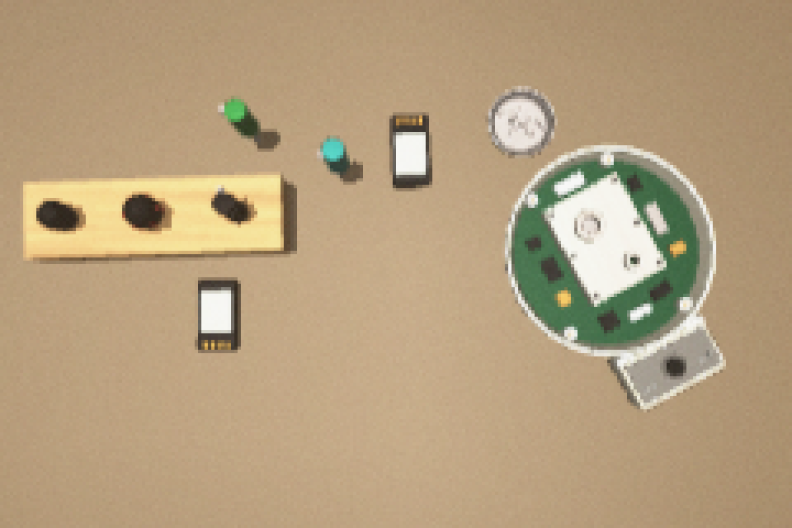

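View pics/side0c.png

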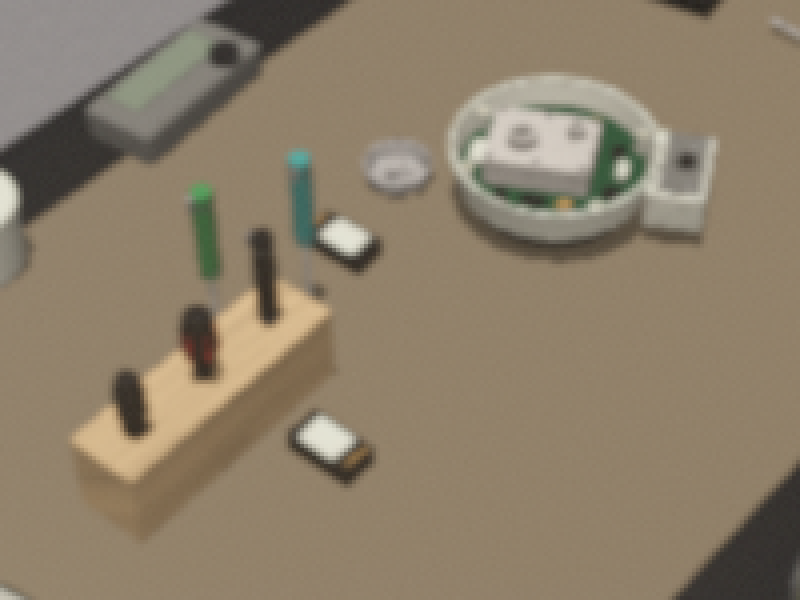

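View pics/wrist0.png

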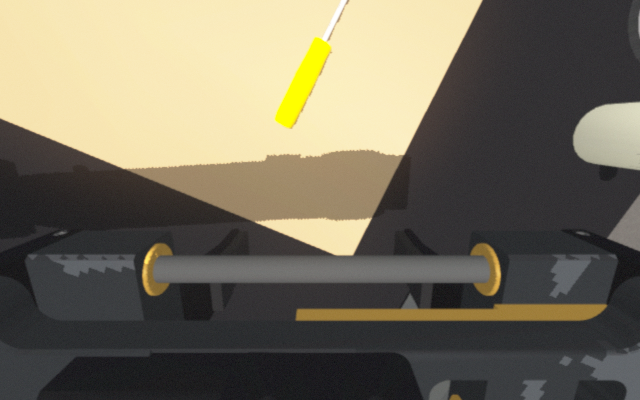

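The black straight tool in the right-hand hole of the block fits the probe: top view (269,192), side view (275,218). The pear-shaped driver is in the middle hole (242,194) and the waisted one on the left (218,195). The green (272,166) and turquoise (301,177) pens stand on the bench, so they are the look-alikes. The key is at about (404,241) in the top view.

```bash
python3 - <<'E'
from h import *
C=cal('top')
g=lambda u,v,z:print((u,v),ray2z('top',(200+u/3.3,130+v/3.3),z,C).round(4))
g(675,367,.07);g(588,226,.082);g(632,261,.082);g(222,193,.18);g(238,212,.08);g(332,148,.18);g(345,170,.0)
print('key,wide,narrow,probetop,probebase; rack corners z=.08')
for p in [(23,183),(280,175),(283,250),(25,258)]: g(*p,.08)
g(235,110,.18)
for p in [(408,150),(218,315)]: g(*p,.02)
# side
a=cal('side')
s=lambda u,v,z:print('side',ray2z('side',(210+u/4,150+v/4),z,a).round(4))
s(687,161,.07);s(521,136,.082);s(576,130,.082);s(262,232,.18);s(269,320,.08);s(299,157,.18)
E
```

```text
(675, 367) [ 0.4227 -0.2501  0.07  ]
(588, 226) [ 0.5546 -0.1695  0.082 ]
(632, 261) [ 0.5216 -0.2098  0.082 ]
(222, 193) [0.5779 0.1571 0.18  ]
(238, 212) [0.5707 0.1567 0.08  ]
(332, 148) [0.6157 0.0635 0.18  ]
(345, 170) [0.6193 0.06   0.    ]
key,wide,narrow,probetop,probebase; rack corners z=.08
(23, 183) [0.5995 0.3571 0.08  ]
(280, 175) [0.605  0.1175 0.08  ]
(283, 250) [0.5348 0.1148 0.08  ]
(25, 258) [0.5294 0.3543 0.08  ]
(235, 110) [0.649  0.1462 0.18  ]
(408, 150) [ 0.6361 -0.0031  0.02  ]
(218, 315) [0.4753 0.184  0.02  ]
side [ 0.4194 -0.2426  0.07  ]
side [ 0.5512 -0.1603  0.082 ]
side [ 0.517  -0.2001  0.082 ]
side [0.57   0.1586 0.18  ]
side [0.5677 0.1621 0.08  ]
side [0.6103 0.0719 0.18  ]
```

```bash
python3 - <<'E'
import cv2
a=cv2.imread('pics/side0.png'); cv2.imwrite('pics/side0d.png',cv2.resize(a[180:260,230:330],None,fx=7,fy=7,interpolation=3))
E
```

```text
(no output)
```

View pics/side0d.png

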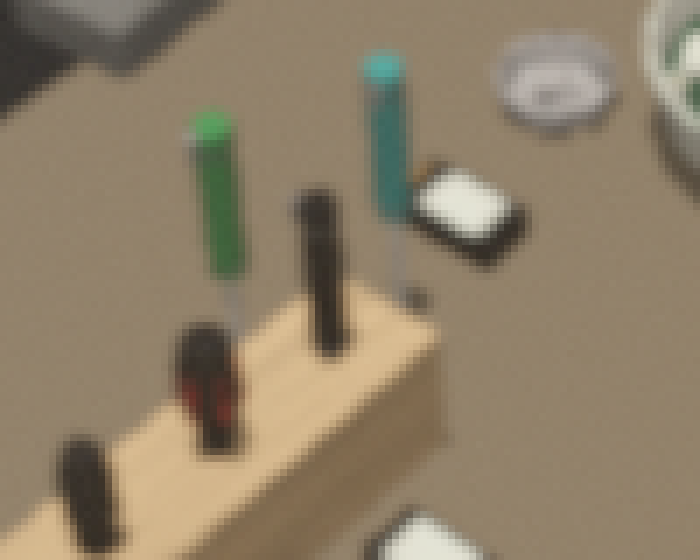

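```bash
cat >> h.py <<'E'
def delta(target,yaw,T0=None,noise=False):
    """tool pointing down, tool x at yaw(deg). prints turn & shift in current (measured) tool axes"""
    s=ctrl.get_state(); p=np.array(s['position']); r=R.from_rotvec(np.array(s['tool_rot']))
    y=np.radians(yaw); Rt=np.array([[np.cos(y),np.sin(y),0],[np.sin(y),-np.cos(y),0],[0,0,-1]])
    M=r.as_matrix(); print('now',p.round(4),'toolx yaw',np.degrees(np.arctan2(M[1,0],M[0,0])).round(2),'tilt',M[:,2].round(4),'t',s['time'],'F',np.round(s['ft_force'],2),'grip',np.round(s['grip_width'],3))
    print('turn',(r.inv()*R.from_matrix(Rt)).as_rotvec().round(4),'shift',(M.T@(np.array(target)-p)).round(4))
E
python3 - <<'E'
from h import *
delta((0.40,-0.26,0.22),30)
K,Rm,t=cal('wrist'); M=R.from_rotvec(ctrl.get_state()['tool_rot']).as_matrix()
print((Rm@M).round(3)) ; print(M.T@(-Rm.T@t-ctrl.get_state()['position']))
E
```

```text
now [ 0.2619 -0.5949  0.2366] toolx yaw 23.77 tilt [-0.e+00 -1.e-04 -1.e+00] t 1.15 F [ 0.23  0.15 -0.71] grip 1.003
turn [ 1.000e-04  1.000e-04 -1.088e-01] shift [ 0.2614 -0.2509  0.0166]
[[ 0.001  1.     0.   ]
 [-0.966  0.001 -0.257]
 [-0.257 -0.     0.966]]
[ 0.07043734  0.00031113 -0.14740775]
```

Call:
{"api": "step_arm", "payload": {"plan": [[[0,0,-0.01],[0.015,-0.015,0],255],[[0,0,-0.03],[0.05,-0.05,0.005],255],[[0,0,-0.05],[0.09,-0.09,0.01],255],[[0,0,-0.07],[0.13,-0.13,0.01],255],[[0,0,-0.09],[0.17,-0.165,0.015],255],[[0,0,-0.1],[0.205,-0.2,0.015],255],[[0,0,-0.109],[0.235,-0.225,0.0165],255],[[0,0,-0.109],[0.255,-0.245,0.0165],255],[[0,0,-0.109],[0.2615,-0.251,0.0165],255],[[0,0,-0.109],[0.2615,-0.251,0.0165],255]], "squeeze": 10}}

```text
time: 2.4
position: [0.4, -0.2603, 0.2202]
tool_rot: [3.034, 0.814, -0.0]
ft_force: [-1.4, -0.8, -0.3]
grip_width: 0.022
```

```bash
python3 - <<'E'
from h import *
delta((0.40,-0.26,0.22),30)
C=cal('wrist'); save('wrist','w1.png')
print(proj('wrist',[[.421,-.246,.07],[.553,-.165,.082],[.519,-.205,.082]],C))
np.savez('w1.npz',K=C[0],R=C[1],t=C[2])
for l in ['port','key_top','receiver']:
    for d in ctrl.cut_out('wrist',l)[:3]:
        ys,xs=np.nonzero(d['pixels']); print(l,round(d['score'],2),d['rect'],xs.mean().round(1),ys.mean().round(1))
E
```

```text
now [ 0.4    -0.2603  0.2202] toolx yaw 30.03 tilt [ 1.e-04 -8.e-04 -1.e+00] t 2.4 F [-1.38 -0.75 -0.27] grip 0.022
turn [0.0008 0.0003 0.0005] shift [ 0.0001 -0.0002  0.0002]
[[318.85269994 170.19288248]
 [313.72006956  -9.00141737]
 [333.77527536  54.85146028]]
port 0.82 [222.9, 0.0, 211.7, 193.0] 327.2 76.3
key_top 0.6 [317.0, 158.4, 13.8, 21.1] 322.9 168.4
receiver 0.57 [222.7, 1.6, 212.1, 188.8] 327.2 76.0
```

View pics/w1.png

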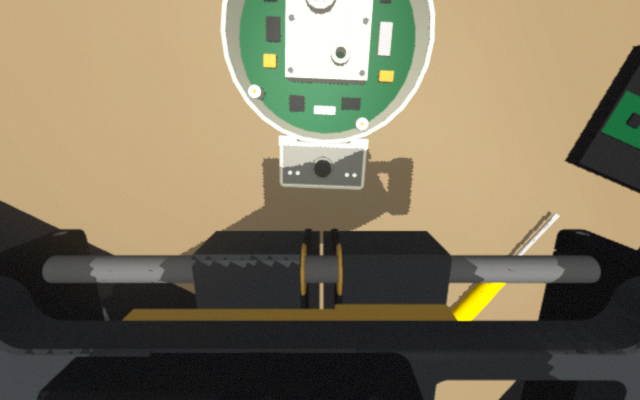

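```bash
python3 - <<'E'
from h import *
z=np.load('w1.npz'); C=(z['K'],z['R'],z['t'])
for uv,h in [((322.5,168),.07),((341,53),.082),((281,187),.062),((363,188),.062)]: print(uv,ray2z('wrist',uv,h,C).round(4))
k=ray2z('wrist',(322.5,168),.07,C)
delta((k[0],k[1],0.09),30)
im=cv2.imread('pics/w1.png'); cv2.imwrite('pics/w1k.png',cv2.resize(im[125:215,262:382],None,fx=6,fy=6,interpolation=3))
E
```

```text
(322.5, 168) [ 0.4248 -0.2481  0.07  ]
(341, 53) [ 0.5235 -0.2098  0.082 ]
(281, 187) [ 0.384  -0.2206  0.062 ]
(363, 188) [ 0.427 -0.297  0.062]
now [ 0.3995 -0.2611  0.22  ] toolx yaw 29.88 tilt [-2.e-04 -1.e-04 -1.e+00] t 2.6 F [ 0.04 -0.6  -0.6 ] grip 0.007
turn [ 0.      0.0003 -0.0021] shift [0.0285 0.0013 0.13  ]
```

View pics/w1k.png

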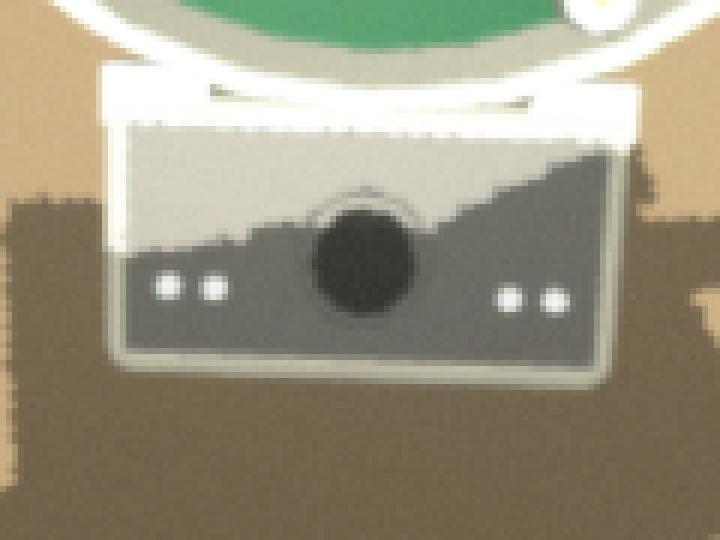

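Call:
{"api": "step_arm", "payload": {"plan": [[[0,0,0],[0.01,0,0.01],255],[[0,0,0],[0.02,0.001,0.03],255],[[0,0,0],[0.028,0.001,0.055],255],[[0,0,0],[0.028,0.001,0.085],255],[[0,0,0],[0.028,0.001,0.11],255],[[0,0,0],[0.028,0.001,0.125],255],[[0,0,0],[0.028,0.001,0.131],255],[[0,0,0],[0.028,0.001,0.133],255],[[0,0,0],[0.028,0.001,0.133],255],[[0,0,0],[0.028,0.001,0.133],255]]}}

```text
time: 3.85
position: [0.4253, -0.247, 0.0878]
tool_rot: [3.033, 0.813, 0.001]
ft_force: [-0.3, -0.2, 0.2]
grip_width: 0.005
```

```bash
python3 - <<'E'
from h import *
delta((.4245,-.248,.079),30)
save('side','s1.png'); im=cv2.imread('pics/s1.png'); cv2.imwrite('pics/s1c.png',cv2.resize(im[130:250,310:430],None,fx=5,fy=5,interpolation=3))
E
```

```text
now [ 0.4253 -0.247   0.0878] toolx yaw 30.01 tilt [ 0.0011 -0.001  -1.    ] t 3.85 F [-0.33 -0.15  0.22] grip 0.005
turn [ 0.0014 -0.0005  0.0001] shift [-0.0012  0.0004  0.0088]
```

View pics/s1c.png

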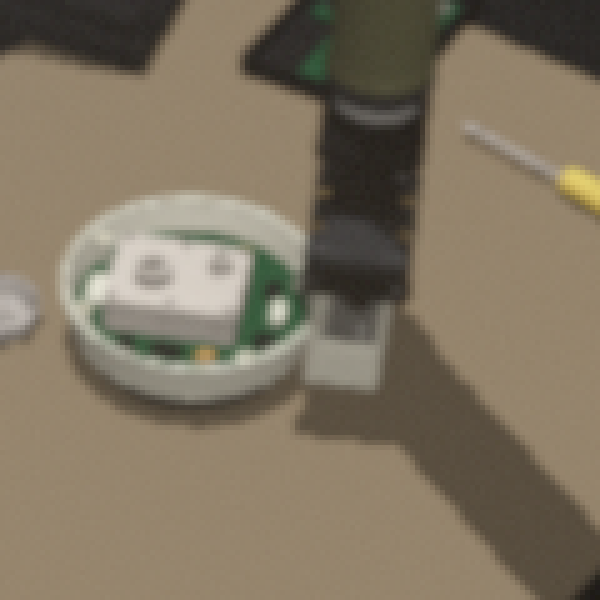

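The closed fingertips are above the key, with the console visible just below at about (380,196). Next is a slow press.

Call:
{"api": "step_arm", "payload": {"plan": [[[0,0,0],[0,0,0.002],255],[[0,0,0],[0,0,0.004],255],[[0,0,0],[0,0,0.006],255],[[0,0,0],[0,0,0.008],255],[[0,0,0],[0,0,0.009],255],[[0,0,0],[0,0,0.0095],255],[[0,0,0],[0,0,0.0095],255],[[0,0,0],[0,0,0.0095],255],[[0,0,0],[0,0,0.0095],255],[[0,0,0],[0,0,0.0095],255]]}}

```text
time: 5.15
position: [0.4251, -0.2469, 0.0793]
tool_rot: [3.034, 0.813, -0.0]
ft_force: [-4.7, 2.6, 14.7]
grip_width: 0.006
```

```bash
python3 - <<'E'
from h import *
delta((.4245,-.248,.079),30)
E
```

```text
now [ 0.4251 -0.2469  0.0793] toolx yaw 30.01 tilt [-0.e+00 -8.e-04 -1.e+00] t 5.15 F [-4.73  2.56 14.66] grip 0.006
turn [0.0007 0.0004 0.0001] shift [-0.0011  0.0007  0.0003]
```

Call:
{"api": "step_arm", "payload": {"plan": [[[0,0,0],[0,0,0.0005],255],[[0,0,0],[0,0,0.0005],255],[[0,0,0],[0,0,0.0005],255],[[0,0,0],[0,0,0.0005],255],[[0,0,0],[0,0,0.0005],255],[[0,0,0],[0,0,0.0005],255],[[0,0,0],[0,0,0.0005],255],[[0,0,0],[0,0,0.0005],255],[[0,0,0],[0,0,0.0005],255],[[0,0,0],[0,0,0.0005],255]]}}

```text
time: 6.4
position: [0.4251, -0.2468, 0.0792]
tool_rot: [3.034, 0.813, -0.001]
ft_force: [-5.6, 2.0, 18.2]
grip_width: 0.004
```

```bash
python3 - <<'E'
from h import *
delta((.4245,-.248,.2),30)
save('side','s2.png'); im=cv2.imread('pics/s2.png'); cv2.imwrite('pics/s2c.png',cv2.resize(im[170:220,360:410],None,fx=11,fy=11,interpolation=3))
E
```

```text
now [ 0.4251 -0.2468  0.0792] toolx yaw 30.01 tilt [-2.e-04 -9.e-04 -1.e+00] t 6.4 F [-5.57  1.96 18.22] grip 0.004
turn [0.0007 0.0006 0.0002] shift [-0.0012  0.0008 -0.1208]
```

View pics/s2c.png

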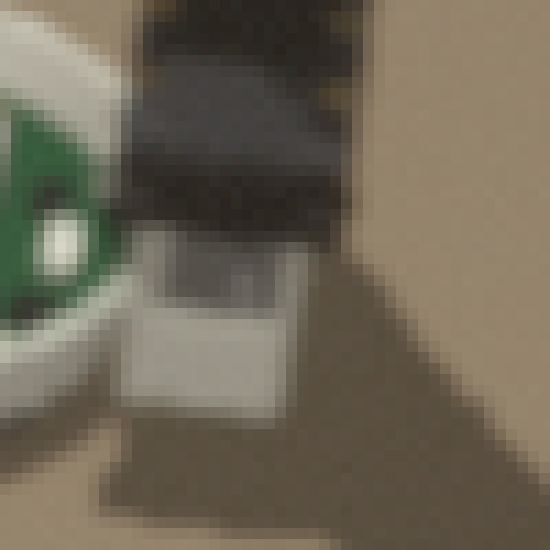

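Call:
{"api": "step_arm", "payload": {"plan": [[[0,0,0],[0,0,-0.01],255],[[0,0,0],[0,0,-0.03],255],[[0,0,0],[0,0,-0.06],255],[[0,0,0],[0.015,0,-0.09],255],[[0,0,0],[0.04,0,-0.11],255],[[0,0,0],[0.07,0,-0.12],255],[[0,0,0],[0.1,0,-0.12],255],[[0,0,0],[0.12,0.003,-0.12],255],[[0,0,0],[0.12,0.003,-0.12],255],[[0,0,0],[0.12,0.003,-0.12],255]]}}

```text
time: 7.7
position: [0.5293, -0.1901, 0.1965]
tool_rot: [-3.035, -0.812, 0.003]
ft_force: [-0.1, -0.8, 0.3]
grip_width: 0.005
```

```bash
python3 - <<'E'
from h import *
delta((.527,-.182,.2),30)
C=cal('wrist'); im=save('wrist','w2.png'); np.savez('w2.npz',K=C[0],R=C[1],t=C[2])
print(proj('wrist',[[.4245,-.248,.07],[.555,-.167,.082],[.52,-.207,.082]],C))
b=cv2.imread('pics/w2.png'); cv2.imwrite('pics/w2c.png',cv2.resize(b[100:250,220:420],None,fx=4,fy=4,interpolation=3))
E
```

```text
now [ 0.5293 -0.1901  0.1965] toolx yaw 29.95 tilt [-1.7e-03 -2.0e-04 -1.0e+00] t 7.7 F [-0.05 -0.82  0.25] grip 0.005
turn [-0.0006  0.0016 -0.0008] shift [ 0.0021 -0.0081 -0.0035]
[[318.77412713 307.53294941]
 [312.83282176 166.58887995]
 [331.39731829 219.78001608]]
```

View pics/w2.png

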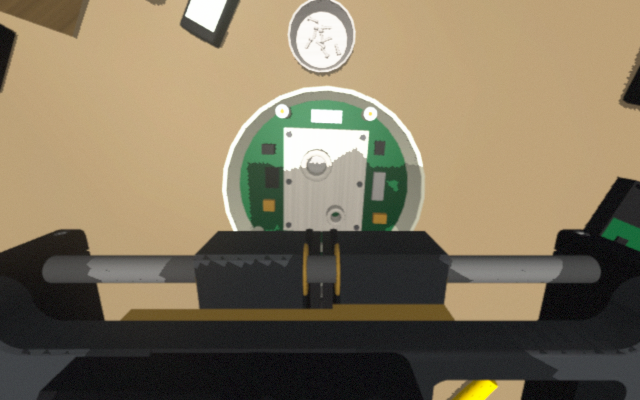

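View pics/w2c.png

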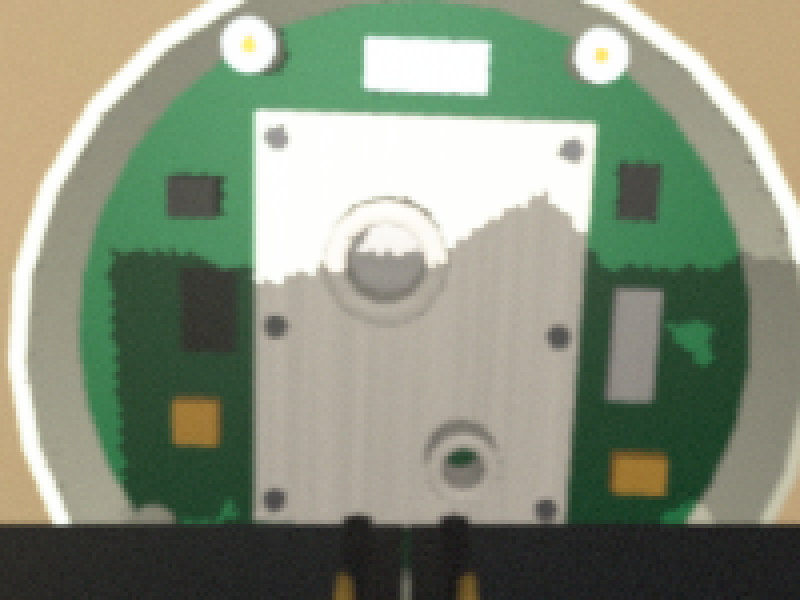

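```bash
python3 - <<'E'
from h import *
z=np.load('w2.npz'); C=(z['K'],z['R'],z['t'])
w=ray2z('wrist',(316.7,165.2),.082,C);n=ray2z('wrist',(335.7,216),.082,C)
print(w,n,np.linalg.norm(w-n))
k=np.array([.4245,-.248]); d=w[:2]-k; print(np.linalg.norm(d),np.degrees(np.arctan2(d[1],d[0]))-2.95)
T=cal('top')
im=ctrl.get_image('top')
# shell centre check: predicted
print(proj('top',[w,n],T))
# pred probe delta
delta((.571,.158,.26),45)
delta((.571,.158,.26),-45)
E
```

```text
[ 0.55782348 -0.16939081  0.082     ] [ 0.52524447 -0.20860493  0.082     ] 0.0509817489358336
0.15477258886354195 27.57413406261026
[[378.1369167  197.44676748]
 [391.10612231 207.91502161]]
now [ 0.5293 -0.1903  0.1968] toolx yaw 29.92 tilt [-1.e-03 -5.e-04 -1.e+00] t 7.8 F [ 0.2   0.23 -0.67] grip 0.007
turn [-2.000e-04  1.100e-03 -2.633e-01] shift [ 0.2098 -0.2811 -0.0634]
now [ 0.5293 -0.1903  0.1968] toolx yaw 29.92 tilt [-1.e-03 -5.e-04 -1.e+00] t 7.8 F [ 0.2   0.23 -0.67] grip 0.007
turn [7.0000e-04 1.0000e-03 1.3075e+00] shift [ 0.2098 -0.2811 -0.0634]
```

Call:
{"api": "step_arm", "payload": {"plan": [[[0,0,-0.02],[0.005,-0.01,-0.015],110],[[0,0,-0.05],[0.02,-0.035,-0.04],110],[[0,0,-0.09],[0.04,-0.07,-0.06],110],[[0,0,-0.13],[0.065,-0.11,-0.08],110],[[0,0,-0.17],[0.09,-0.155,-0.083],110],[[0,0,-0.21],[0.115,-0.2,-0.083],110],[[0,0,-0.24],[0.135,-0.235,-0.083],110],[[0,0,-0.263],[0.148,-0.257,-0.083],110],[[0,0,-0.263],[0.153,-0.265,-0.083],110],[[0,0,-0.263],[0.153,-0.265,-0.083],110]]}}

```text
time: 9.05
position: [0.5303, 0.1164, 0.28]
tool_rot: [2.901, 1.204, -0.001]
ft_force: [0.3, -0.7, -0.0]
grip_width: 0.571
```

```bash
python3 - <<'E'
from h import *
delta((.529,.116,.28),45)
C=cal('wrist'); im=save('wrist','w3.png'); np.savez('w3.npz',K=C[0],R=C[1],t=C[2])
print(proj('wrist',[[.571,.158,.18],[.571,.158,.08],[.613,.068,.18],[.649,.148,.18]],C))
for d in ctrl.cut_out('wrist','probe')[:4]: print(round(d['score'],2),d['rect'])
E
```

```text
now [0.5303 0.1164 0.28  ] toolx yaw 45.07 tilt [-2.e-04 -6.e-04 -1.e+00] t 9.05 F [ 0.34 -0.72 -0.01] grip 0.571
turn [0.0003 0.0006 0.0011] shift [-0.0011 -0.0006  0.    ]
[[319.88201007 139.69505853]
 [320.18820573 135.38553074]
 [428.36659448 180.19818174]
 [398.91912198  77.48571382]]
0.95 [365.5, 59.2, 44.0, 38.7]
0.95 [387.4, 161.1, 54.8, 25.4]
0.94 [309.7, 124.5, 16.8, 29.3]
```

View pics/w3.png

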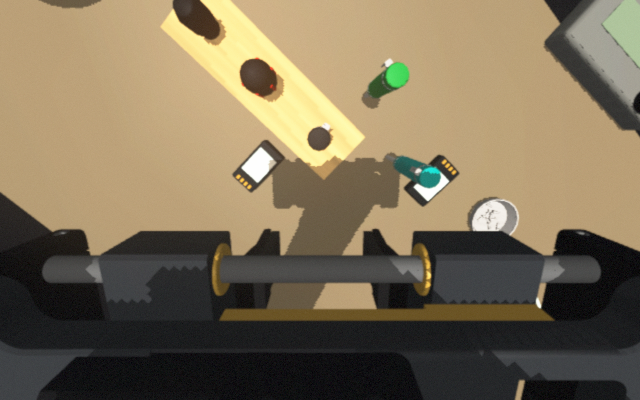

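```bash
python3 - <<'E'
from h import *
b=cv2.imread('pics/w3.png'); cv2.imwrite('pics/w3c.png',cv2.resize(b[105:175,280:360],None,fx=8,fy=8,interpolation=3))
E
```

```text
(no output)
```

View pics/w3c.png

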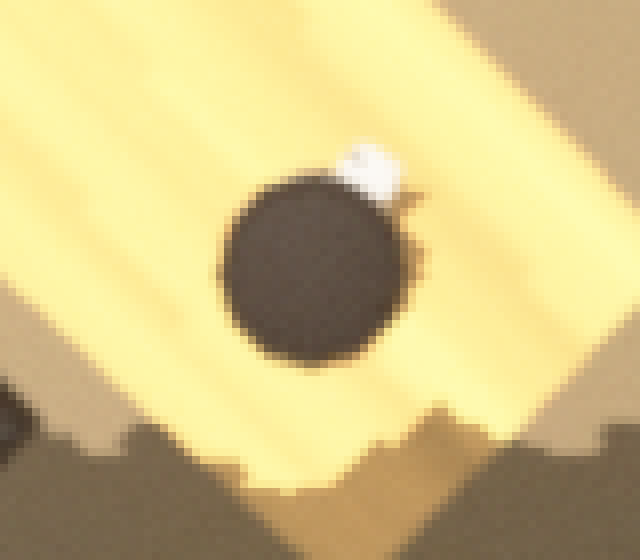

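```bash
python3 - <<'E'
from h import *
z=np.load('w3.npz'); C=(z['K'],z['R'],z['t'])
p=ray2z('wrist',(319.2,138.9),.18,C); print(p)
for q in [(429,177),(397,75)]: print(ray2z('wrist',q,.18,C))
delta((p[0],p[1],.21),45); delta((p[0],p[1],.135),45)
E
```

```text
[0.57105544 0.15885613 0.18      ]
[0.61516239 0.06977343 0.18      ]
[0.64912437 0.15043902 0.18      ]
now [0.5305 0.1149 0.2798] toolx yaw 44.93 tilt [-5.e-04 -9.e-04 -1.e+00] t 9.15 F [-0.38 -0.68  0.16] grip 0.573
turn [ 0.0003  0.001  -0.0013] shift [ 0.0598 -0.0025  0.0698]
now [0.5305 0.1149 0.2798] toolx yaw 44.93 tilt [-5.e-04 -9.e-04 -1.e+00] t 9.15 F [-0.38 -0.68  0.16] grip 0.573
turn [ 0.0003  0.001  -0.0013] shift [ 0.0599 -0.0025  0.1448]
```

Call:
{"api": "step_arm", "payload": {"plan": [[[0,0,0],[0.015,0,0.005],110],[[0,0,0],[0.035,-0.001,0.02],110],[[0,0,0],[0.05,-0.002,0.04],110],[[0,0,0],[0.0595,-0.002,0.06],110],[[0,0,0],[0.0595,-0.002,0.08],110],[[0,0,0],[0.0595,-0.002,0.1],110],[[0,0,0],[0.0595,-0.002,0.12],110],[[0,0,0],[0.0595,-0.002,0.138],110],[[0,0,0],[0.0595,-0.002,0.145],110],[[0,0,0],[0.0595,-0.002,0.145],110]]}}

```text
time: 10.4
position: [0.5707, 0.1602, 0.1347]
tool_rot: [-2.902, -1.204, 0.001]
ft_force: [0.9, -0.4, 0.2]
grip_width: 0.567
```

```bash
python3 - <<'E'
from h import *
delta((.571,.1588,.135),45)
save('wrist','w4.png');save('side','s4.png'); b=cv2.imread('pics/s4.png'); cv2.imwrite('pics/s4c.png',cv2.resize(b[160:280,220:340],None,fx=5,fy=5,interpolation=3))
E
```

```text
now [0.5707 0.1602 0.1347] toolx yaw 45.08 tilt [-5.e-04 -2.e-04 -1.e+00] t 10.4 F [ 0.89 -0.39  0.18] grip 0.567
turn [-0.0002  0.0004  0.0014] shift [-0.0008  0.0012 -0.0003]
```

View pics/w4.png

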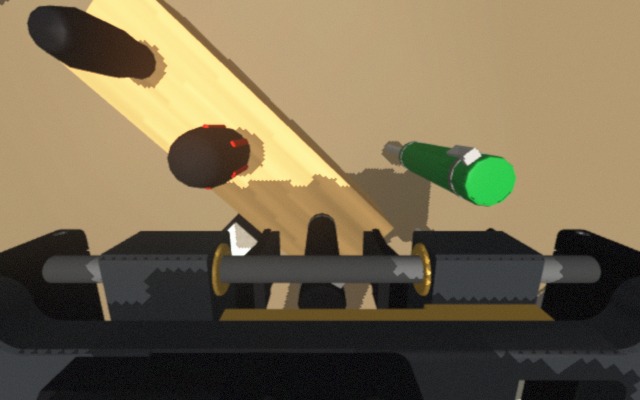

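View pics/s4c.png

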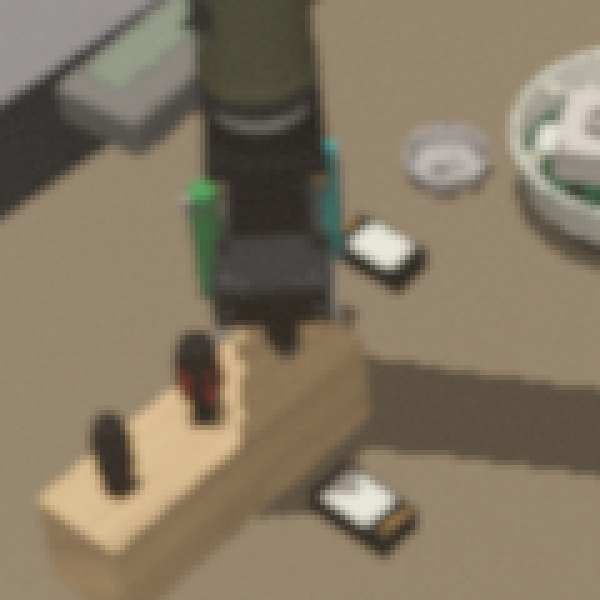

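The black barrel, seen at (321,250), sits centred between the open fingers. I close the gripper now.

Call:
{"api": "step_arm", "payload": {"plan": [[[0,0,0],[0,0,0],160],[[0,0,0],[0,0,0],180],[[0,0,0],[0,0,0],200],[[0,0,0],[0,0,0],220],[[0,0,0],[0,0,0],255],[[0,0,0],[0,0,0],255],[[0,0,0],[0,0,0],255],[[0,0,0],[0,0,0],255],[[0,0,0],[0,0,0],255],[[0,0,0],[0,0,0],255]], "squeeze": 25}}

```text
time: 11.75
position: [0.5708, 0.1603, 0.1351]
tool_rot: [2.901, 1.204, 0.0]
ft_force: [-0.3, 0.4, 0.9]
grip_width: 0.225
```

```bash
python3 - <<'E'
from h import *
delta((.571,.1588,.135),45)
E
```

```text
now [0.5708 0.1603 0.1351] toolx yaw 45.08 tilt [ 1.e-04 -1.e-04 -1.e+00] t 11.75 F [-0.35  0.36  0.93] grip 0.225
turn [ 0.0002 -0.      0.0014] shift [-0.001   0.0012  0.0001]
```

Call:
{"api": "step_arm", "payload": {"plan": [[[0,0,0],[0,0,-0.005],255],[[0,0,0],[0,0,-0.015],255],[[0,0,0],[0,0,-0.035],255],[[0,0,0],[0,0,-0.06],255],[[0,0,0],[0,0,-0.09],255],[[0,0,0],[0,0,-0.12],255],[[0,0,0],[0,0,-0.15],255],[[0,0,0],[0,0,-0.175],255],[[0,0,0],[0,0,-0.185],255],[[0,0,0],[0,0,-0.185],255]]}}

```text
time: 13.0
position: [0.571, 0.1605, 0.3209]
tool_rot: [2.901, 1.204, 0.002]
ft_force: [-0.5, -0.5, 0.2]
grip_width: 0.225
```

```bash
python3 - <<'E'
from h import *
delta((.5575,-.169,.29),45)
C=cal('wrist'); save('wrist','w5.png');save('side','s5.png'); b=cv2.imread('pics/s5.png'); cv2.imwrite('pics/s5c.png',cv2.resize(b[100:260,220:380],None,fx=4,fy=4,interpolation=3))
s=ctrl.get_state(); p=np.array(s['position']); print('side proj of expected tip/top', proj('side',[p-[0,0,.13],p-[0,0,.055],p+[0,0,.045]]))
print('wrist proj tip', proj('wrist',[p-[0,0,.13],p-[0,0,.055]],C))
E
```

```text
now [0.571  0.1605 0.3209] toolx yaw 45.09 tilt [ 1.5e-03  2.0e-04 -1.0e+00] t 13.0 F [-0.47 -0.45  0.19] grip 0.225
turn [ 0.0009 -0.0012  0.0016] shift [-0.2429  0.2231  0.0308]
side proj of expected tip/top [[274.89483158 206.16831919]
 [273.26131067 188.94907084]
 [270.90391811 164.09935654]]
wrist proj tip [[320.43056114 199.32713032]
 [320.31777599 224.28810053]]
```

View pics/w5.png

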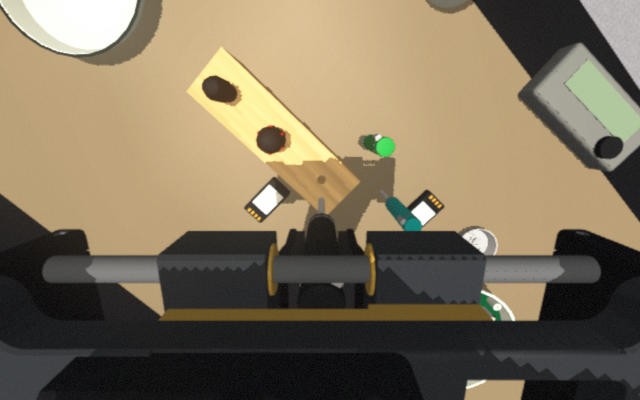

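View pics/s5c.png

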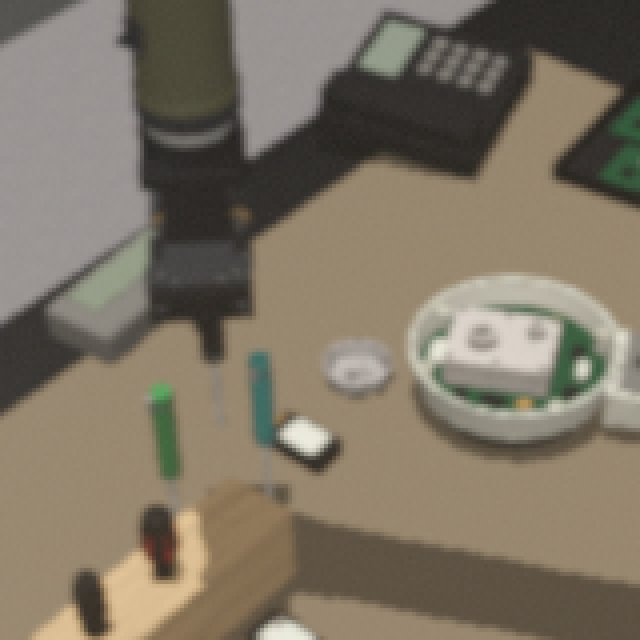

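Call:
{"api": "step_arm", "payload": {"plan": [[[0,0,0],[-0.01,0.009,0],255],[[0,0,0],[-0.035,0.032,0],255],[[0,0,0],[-0.07,0.064,0],255],[[0,0,0],[-0.11,0.101,0],255],[[0,0,0],[-0.15,0.138,0.005],255],[[0,0,0],[-0.185,0.17,0.01],255],[[0,0,0],[-0.215,0.198,0.02],255],[[0,0,0],[-0.235,0.216,0.028],255],[[0,0,0],[-0.243,0.223,0.031],255],[[0,0,0],[-0.243,0.223,0.031],255]]}}

```text
time: 14.35
position: [0.5566, -0.1696, 0.2885]
tool_rot: [-2.901, -1.202, 0.001]
ft_force: [0.1, 0.2, -0.1]
grip_width: 0.225
```

```bash
python3 - <<'E'
from h import *
delta((.5575,-.169,.24),45)
C=cal('wrist'); save('wrist','w6.png'); np.savez('w6.npz',K=C[0],R=C[1],t=C[2])
s=ctrl.get_state(); p=np.array(s['position'])
print(proj('wrist',[p-[0,0,.13],p-[0,0,.055],[.5575,-.169,.082]],C))
b=cv2.imread('pics/w6.png'); cv2.imwrite('pics/w6c.png',cv2.resize(b[130:250,250:390],None,fx=5.5,fy=5,interpolation=3))
E
```

```text
now [ 0.5566 -0.1696  0.2885] toolx yaw 45.02 tilt [-1.e-03  6.e-04 -1.e+00] t 14.35 F [ 0.11  0.24 -0.08] grip 0.225
turn [-0.0011  0.0003  0.0003] shift [0.0011 0.0002 0.0485]
[[320.15694186 197.7040232 ]
 [319.73300995 222.57452433]
 [321.04952407 182.80121499]]
```

View pics/w6c.png

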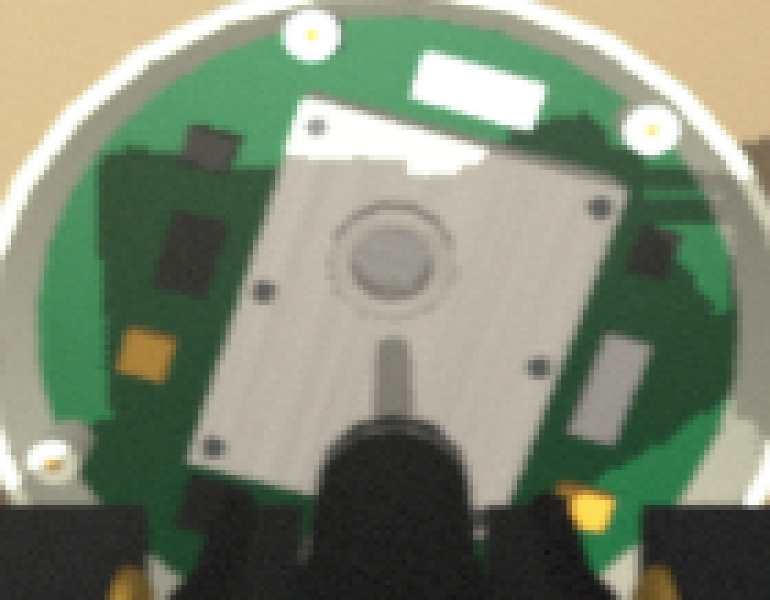

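```bash
cat >> h.py <<'E'
def rel(f,edge,port,ztip,yaw=45,zport=.082):
    """edge: pixel of stem's end silhouette (front edge, +x tool side); port: mouth centre px"""
    z=np.load(f); C=(z['K'],z['R'],z['t']); y=np.radians(yaw); ex=np.array([np.cos(y),np.sin(y),0]); ey=np.array([np.sin(y),-np.cos(y),0])
    tip=ray2z('wrist',edge,ztip,C)-.003*ex; P=ray2z('wrist',port,zport,C); d=P-tip
    print('tip',tip.round(4),'port',P.round(4),'move tool x,y',(d@ex).round(4),(d@ey).round(4))
E
python3 - <<'E'
from h import *
for zt in [.1555,.1585,.1615]: rel('w6.npz',(321.4,197.4),(321.1,182.4),zt)
E
```

```text
tip [ 0.5555 -0.1716  0.1555] port [ 0.5579 -0.1687  0.082 ] move tool x,y 0.0038 -0.0004
tip [ 0.556  -0.1711  0.1585] port [ 0.5579 -0.1687  0.082 ] move tool x,y 0.0031 -0.0004
tip [ 0.5565 -0.1706  0.1615] port [ 0.5579 -0.1687  0.082 ] move tool x,y 0.0023 -0.0004
```

Call:
{"api": "step_arm", "payload": {"plan": [[[0,0,0],[0.001,0,0.005],255],[[0,0,0],[0.002,0,0.015],255],[[0,0,0],[0.003,0,0.025],255],[[0,0,0],[0.003,0,0.035],255],[[0,0,0],[0.003,0,0.045],255],[[0,0,0],[0.003,0,0.055],255],[[0,0,0],[0.003,0,0.06],255],[[0,0,0],[0.003,0,0.064],255],[[0,0,0],[0.003,0,0.064],255],[[0,0,0],[0.003,0,0.064],255]]}}

```text
time: 15.65
position: [0.5595, -0.1671, 0.2254]
tool_rot: [2.901, 1.204, 0.001]
ft_force: [-0.6, 0.1, -1.3]
grip_width: 0.225
```

```bash
python3 - <<'E'
from h import *
for i in range(3): delta((.5575,-.169,.2),45); C=cal('wrist'); save('wrist','w7.png')
np.savez('w7.npz',K=C[0],R=C[1],t=C[2])
s=ctrl.get_state(); p=np.array(s['position'])
print(proj('wrist',[p-[0,0,.13],p-[0,0,.055],[.5575,-.169,.082]],C))
b=cv2.imread('pics/w7.png'); cv2.imwrite('pics/w7c.png',cv2.resize(b[170:245,280:370],None,fx=8,fy=8,interpolation=3))
save('side','s7.png'); b=cv2.imread('pics/s7.png'); cv2.imwrite('pics/s7c.png',cv2.resize(b[110:220,300:410],None,fx=5,fy=5,interpolation=3))
print(proj('side',[p-[0,0,.13],[.5579,-.1687,.082]]))
E
```

```text
now [ 0.5595 -0.1671  0.2254] toolx yaw 45.08 tilt [ 6.e-04 -3.e-04 -1.e+00] t 15.65 F [-0.63  0.13 -1.26] grip 0.225
turn [ 0.0006 -0.0002  0.0015] shift [-0.0027 -0.0001  0.0254]
now [ 0.5595 -0.1672  0.2255] toolx yaw 45.08 tilt [ 7.e-04 -4.e-04 -1.e+00] t 15.7 F [-0.65  0.79 -0.6 ] grip 0.223
turn [ 0.0008 -0.0003  0.0013] shift [-0.0027 -0.0001  0.0255]
now [ 0.5594 -0.1672  0.2254] toolx yaw 45.08 tilt [ 6.e-04 -3.e-04 -1.e+00] t 15.75 F [ 0.45  0.06 -0.13] grip 0.222
turn [ 0.0007 -0.0002  0.0014] shift [-0.0027 -0.0001  0.0254]
[[320.51391346 198.95050376]
 [320.40144088 224.09262838]
 [320.49601668 198.26614218]]
[[339.75978813 179.44081895]
 [340.2504152  182.11266862]]
```

View pics/w7c.png

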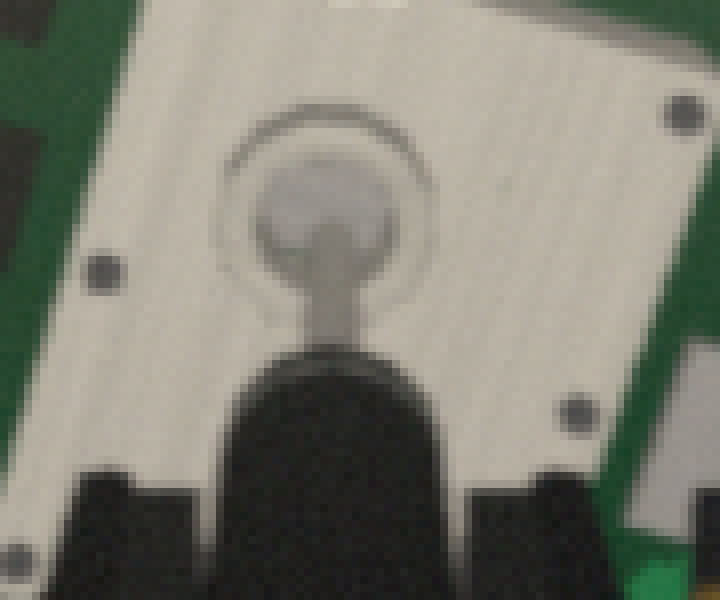

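View pics/s7c.png

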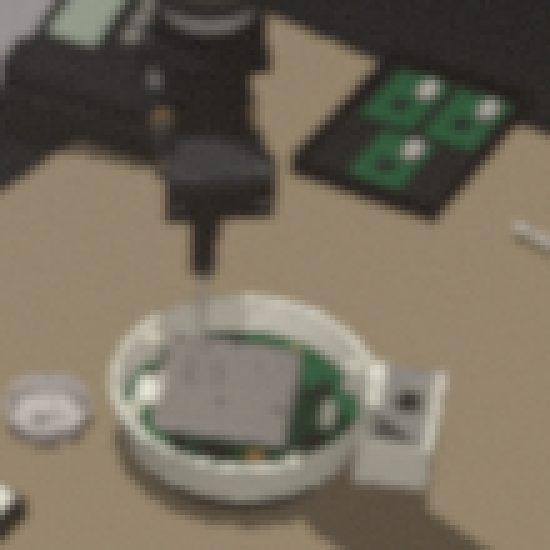

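```bash
cat >> h.py <<'E'
def overlay(f,pic,out,tip,port,box,s=8):
    z=np.load(f); C=(z['K'],z['R'],z['t']); x0,y0,x1,y1=box
    b=cv2.imread('pics/'+pic); a=cv2.resize(b[y0:y1,x0:x1],None,fx=s,fy=s,interpolation=3)
    th=np.linspace(0,2*np.pi,73)
    def circ(c,r,h,col):
        P=np.c_[c[0]+r*np.cos(th),c[1]+r*np.sin(th),0*th+h]; q=proj('wrist',P,C)
        q=(q+.5-[x0,y0])*s; cv2.polylines(a,[np.int32(q.round())],True,col,1)
    circ(port,.009,.082,(0,0,255)); circ(port,.0145,.082,(0,255,255)); circ(port,.0145,.068,(255,255,0))
    circ(tip,.003,tip[2],(255,0,0)); circ(tip,.003,tip[2]+.03,(255,0,255)); circ(tip,.010,tip[2]+.075,(0,255,0))
    cv2.imwrite('pics/'+out,a)
E
python3 - <<'E'
from h import *
rel('w7.npz',(321.5,197.75),(320.75,197.7),.0955)
z=np.load('w7.npz'); C=(z['K'],z['R'],z['t'])
P=ray2z('wrist',(320.75,197.7),.082,C); t=ray2z('wrist',(321.5,197.75),.0955,C)-.003*np.array([.7071,.7071,0])
overlay('w7.npz','w7.png','o7.png',t,P,(280,170,370,245))
E
```

```text
tip [ 0.5588 -0.1691  0.0955] port [ 0.5581 -0.1688  0.082 ] move tool x,y -0.0003 -0.0007
```

View pics/o7.png

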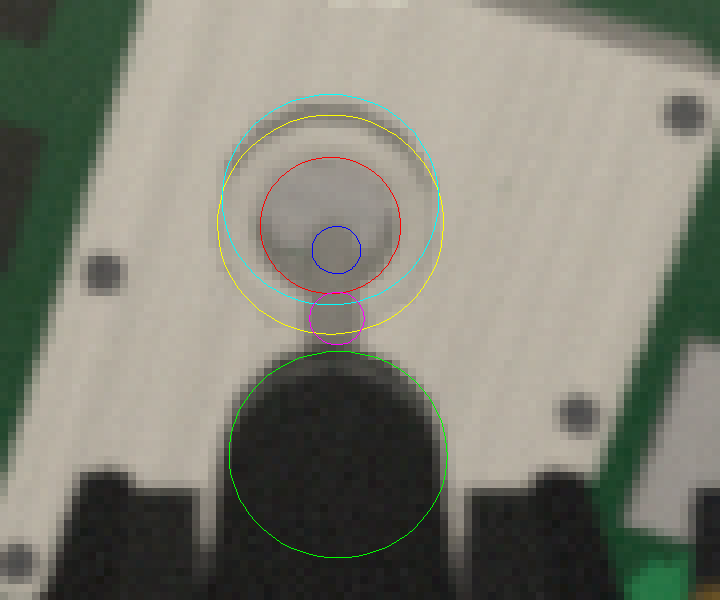

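Call:
{"api": "step_arm", "payload": {"plan": [[[0,0,0],[-0.0003,-0.0007,0],255],[[0,0,0],[-0.0003,-0.0007,0.002],255],[[0,0,0],[-0.0003,-0.0007,0.004],255],[[0,0,0],[-0.0003,-0.0007,0.006],255],[[0,0,0],[-0.0003,-0.0007,0.008],255],[[0,0,0],[-0.0003,-0.0007,0.01],255],[[0,0,0],[-0.0003,-0.0007,0.0115],255],[[0,0,0],[-0.0003,-0.0007,0.0115],255],[[0,0,0],[-0.0003,-0.0007,0.0115],255],[[0,0,0],[-0.0003,-0.0007,0.0115],255]]}}

```text
time: 17.1
position: [0.5586, -0.1669, 0.2136]
tool_rot: [2.901, 1.204, 0.0]
ft_force: [0.2, -0.2, -1.0]
grip_width: 0.226
```

```bash
python3 - <<'E'
from h import *
delta((.5575,-.169,.187),45); C=cal('wrist'); save('wrist','w8.png')
np.savez('w8.npz',K=C[0],R=C[1],t=C[2])
b=cv2.imread('pics/w8.png'); cv2.imwrite('pics/w8c.png',cv2.resize(b[170:245,280:370],None,fx=8,fy=8,interpolation=3))
E
```

```text
now [ 0.5586 -0.1669  0.2136] toolx yaw 45.08 tilt [ 2.e-04 -2.e-04 -1.e+00] t 17.1 F [ 0.17 -0.19 -0.97] grip 0.226
turn [0.0003 0.     0.0014] shift [-0.0023  0.0007  0.0266]
```

View pics/w8c.png

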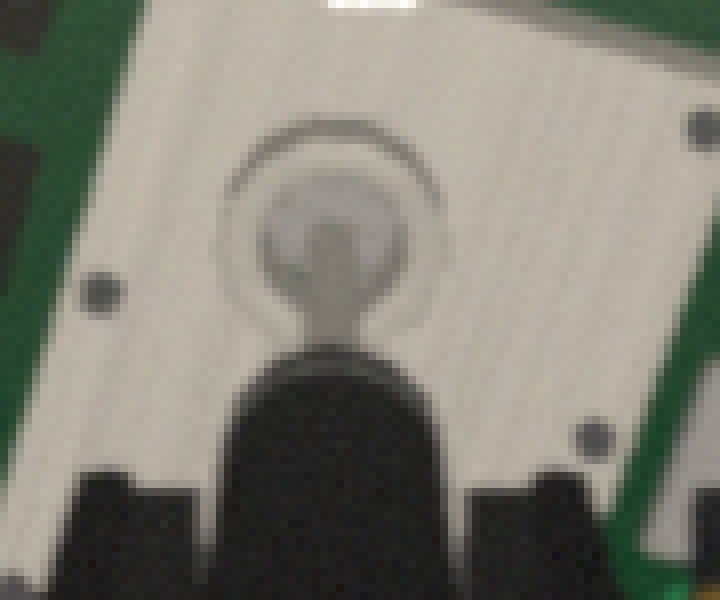

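```bash
python3 - <<'E'
from h import *
g=lambda u,v:(280+u/8-.5,170+v/8-.5)
rel('w8.npz',g(332.5,222),g(333,240),.0836)
z=np.load('w8.npz'); C=(z['K'],z['R'],z['t'])
P=ray2z('wrist',g(333,240),.082,C); t=ray2z('wrist',g(332.5,222),.0836,C)-.003*np.array([.7071,.7071,0])
overlay('w8.npz','w8.png','o8.png',t,P,(280,170,370,245))
E
```

```text
tip [ 0.558  -0.1681  0.0836] port [ 0.5582 -0.1679  0.082 ] move tool x,y 0.0003 0.0001
```

View pics/o8.png

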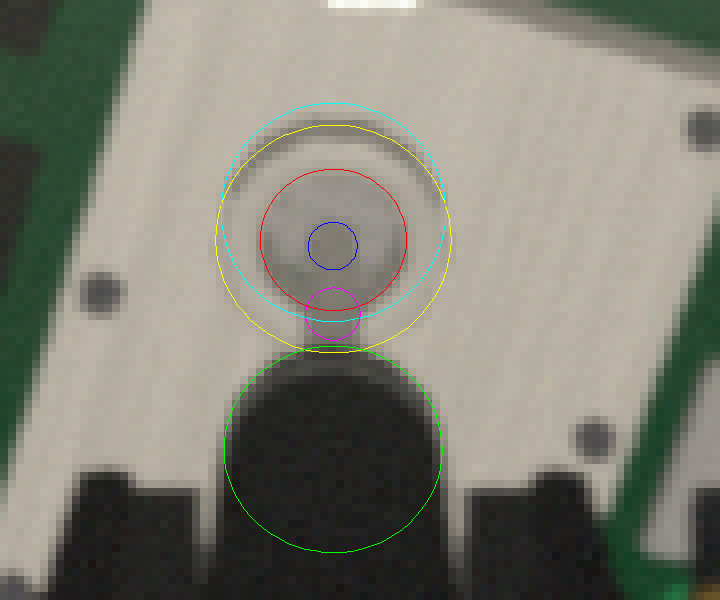

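The modelled rim, stem and barrel outlines fit the picture, and the tip is centred to about 0.3 mm. I lower it the remaining 26.5 mm.

Call:
{"api": "step_arm", "payload": {"plan": [[[0,0,0],[0.0003,0,0.002],255],[[0,0,0],[0.0003,0,0.006],255],[[0,0,0],[0.0003,0,0.01],255],[[0,0,0],[0.0003,0,0.014],255],[[0,0,0],[0.0003,0,0.018],255],[[0,0,0],[0.0003,0,0.022],255],[[0,0,0],[0.0003,0,0.025],255],[[0,0,0],[0.0003,0,0.0265],255],[[0,0,0],[0.0003,0,0.0265],255],[[0,0,0],[0.0003,0,0.0265],255]]}}

```text
time: 18.4
position: [0.5589, -0.1666, 0.1872]
tool_rot: [2.901, 1.204, 0.0]
ft_force: [0.3, -0.5, -0.5]
grip_width: 0.223
```

```bash
python3 - <<'E'
from h import *
delta((.5584,-.1667,.187),45); C=cal('wrist'); save('wrist','w9.png')
np.savez('w9.npz',K=C[0],R=C[1],t=C[2])
overlay('w9.npz','w9.png','o9.png',np.array([.5582,-.1679,.057]),np.array([.5582,-.1679,.082]),(280,170,370,245))
b=cv2.imread('pics/w9.png'); cv2.imwrite('pics/w9c.png',cv2.resize(b[170:245,280:370],None,fx=8,fy=8,interpolation=3))
save('side','s9.png'); b=cv2.imread('pics/s9.png'); cv2.imwrite('pics/s9c.png',cv2.resize(b[110:220,300:410],None,fx=5,fy=5,interpolation=3))
E
```

```text
now [ 0.5589 -0.1666  0.1872] toolx yaw 45.08 tilt [ 3.e-04 -2.e-04 -1.e+00] t 18.4 F [ 0.25 -0.54 -0.55] grip 0.223
turn [ 0.0003 -0.0001  0.0014] shift [-0.0004 -0.0003  0.0002]
```

View pics/o9.png

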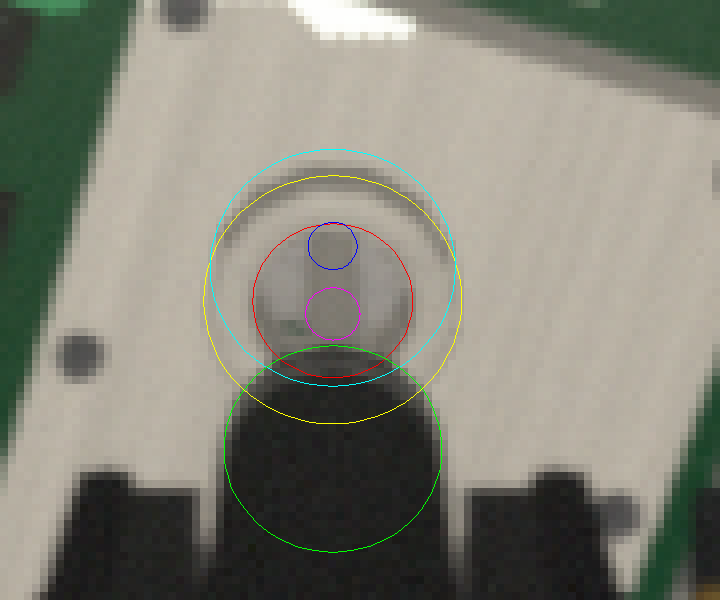

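View pics/s9c.png

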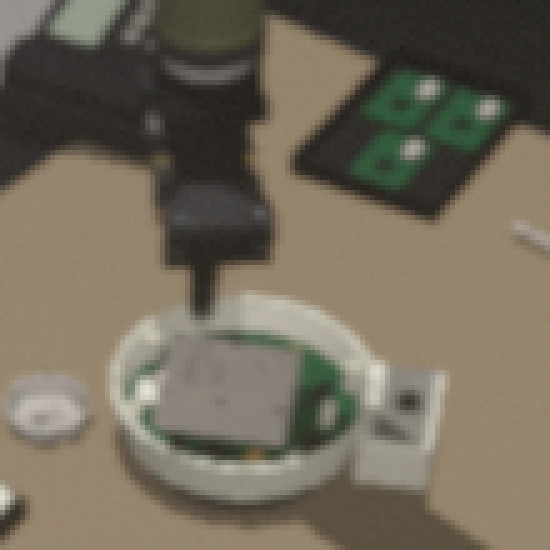

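Call:
{"api": "step_arm", "payload": {"plan": [[[0,0,0],[0,0,0],255],[[0,0,0],[0,0,0],255],[[0,0,0],[0,0,0],255],[[0,0,0],[0,0,0],255],[[0,0,0],[0,0,0],255],[[0,0,0],[0,0,0],255],[[0,0,0],[0,0,0],255],[[0,0,0],[0,0,0],255],[[0,0,0],[0,0,0],255],[[0,0,0],[0,0,0],255]]}}

```text
time: 19.75
position: [0.5587, -0.1666, 0.187]
tool_rot: [2.901, 1.204, -0.0]
ft_force: [0.3, -0.2, -0.3]
grip_width: 0.22
```

```bash
python3 - <<'E'
from h import *
delta((.5584,-.1667,.187),45); print(ctrl.close_job())
E
```

```text
now [ 0.5587 -0.1666  0.187 ] toolx yaw 45.09 tilt [-0.e+00 -1.e-04 -1.e+00] t 19.75 F [ 0.3  -0.15 -0.3 ] grip 0.22
turn [0.     0.0001 0.0015] shift [-0.0003 -0.0002  0.    ]
the job is handed in; nothing more can be done
None
```

The job is handed in at about 20 s. I pressed the power key, then took the black probe from the right-hand hole of the block and lowered it into the wide port, where it is still held. No verdict came back, so what follows rests on my own checks.

- **Key:** I held it down for over a second. The fingertips stopped at about 65 mm under 15–18 N, which matches the key's stop. The key looks up again in the last side view.
- **Probe:** The gripper closed to about 19 mm, which fits the 20 mm barrel. The probe is upright, with the tool's tilt under 0.001 rad.
- **Depth:** The tip is about 25 mm below the rim. I worked this out from the tool height of 187.0 mm, because the tip cannot be seen inside the bore.
- **Centring:** The last measurement, with the tip just above the rim, put it about 0.3 mm off centre. I corrected that on the way down, and the final camera overlay agrees.
- **Contact:** The wrist force stayed within noise (below about 1.3 N) on the way down. That is too coarse to prove the 0.05 N no-touch limit. The evidence there is the roughly 6 mm of clearance all round the stem.
- **Other things:** I saw nothing else moved in the pictures, but I did not measure the bystanders at the end.

No check failed. The wrist camera and the tool pose disagreed by about 1–3 mm on where the probe sits in the jaws, so I aligned the tip to the port within the same picture.

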